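Line up the glass jars by height beside the crock

ROBOT

A 7-joint arm with a two-finger parallel gripper is mounted at the origin on the work surface. World frame = base frame: x ahead of the robot, y to its left, z up, the work surface at z = 0. Lengths are in mm, angles in rad, forces in N, time in s.
With the tool pointing down it reaches from about 400 to 850 mm from the base axis. Payload 4.5 kg.
Tool frame: the origin (TCP) lies between the finger pads; the fingertips stand 25 mm ahead of it and the grasp point (between the pads) lies 6 mm ahead of it; z points along the fingers, y is the line along which they close (so a half turn about z gives the same grasp; the last joint's range is limited). The gripper opens to 88 mm and grips with 3 to 60 N. Pads are 18 mm wide; open, the fingers measure 123 mm over their backs; the gripper's body (75 mm by 187 mm) begins 45 mm behind the grasp point.
Start: joints at [1.208, 0.689, -0.195, 1.565, 0.157, 0.902, -0.215], TCP at [241.574, -576.452, 231.343] pointing down, gripper open.
Joint ranges: [-3.01, 3.01], [-0.46, 2.08], [-1.47, 1.51], [0.13, 2.56], [-1, 4.14], [0.04, 2.09], [-2.66, 2.66]. Speed limits (rad/s): [2.57, 2.57, 3.14, 3.14, 3.14, 3.14, 3.14].

INTERFACE

Orientations are given as a unit quaternion [w, x, y, z].
In Python, from plant import manip, cams gives the robot as it stands. The module is installed in compiled form; this text tells all that it offers.
- The arm moves only by the tool move_arm, never from a script. Its argument "steps" is a list of rows, each an object of numbers: "dx", "dy", "dz": the shift along the tool's x, y, z in cm; "spin": the turn about the tool's z in degrees. A call has 1 to 20 rows; each row shifts and turns the commanded pose from where the row before left it, along the tool's axes as they then stand; what a row does not reach is not made up. A row lasts 1/10 s, in which the tool goes at most 50 mm and 8.59 degrees, less where a joint would pass 70% of its speed; a pose out of reach is approached as far as the arm can. A call is refused whole if a number of a shift passes 5 or a number of a turn 8.59, either way. A call with a gripper value outside its range is refused whole. "gripper" is the finger opening in cm, from 0 to 8.81, set as the call begins (left out, the last holds). The fingers move at their own pace and stop on an object; "squeeze" is the grip in N (left out, the last holds). Time passes only in rows, so rows that do not move let the fingers close. It gives the time, the measured TCP pose, the force, the opening and the grip force at its end, in the units of the state.
- manip.sense(): the state, without advancing time (a new reading comes with each control period).
- cams.read_camera(name): name is "scene" or "top"; returns the picture (384x512x3 uint8, red, green, blue); there is no depth.
- cams.get_calibration(name): a dict with "fx", "fy", "cx", "cy" (pixels), "distortion" ([k1, k2, p1, p2, k3] as OpenCV has them; the pictures are not rectified), "R" (3x3) and "t" (3): a world point X has camera coordinates R X + t. Camera axes: x right, y down, z forward; pixel columns grow to the right and rows downward; lengths in mm; the calibration is good to about 2 mm. A picture is of the moment at which its call begins. get_calibration takes no time and is no camera call.
- manip.finish_job(): hands the job in; it is judged then, once.
The state is a dict: "time": time; "qpos": joint angles; "joint_velocities": joint speeds; "joint_efforts": joint torques, N m; "ee_pos": TCP position; "eef_rot": TCP orientation; "force": force on the tool from outside, world axes, zero at the start; "wrist_torque": the same for the moment, N m; "grip_width": finger opening in mm; "finger_force": force on a finger pad.
Only numpy, scipy, OpenCV 4.12 (cv2) and the standard library are available. Lean on these libraries where they do the work, as an engineer would, in place of code of your own. Each camera call takes 0.05 s, during which the arm holds its last target. There are 200 camera calls.

TASK

Line up the four lidded glass jars on the white marks of the dark board in order of height, one jar centred on each mark: the tallest on the mark next to the green crock, going down to the shortest on the mark next to the tin box. Keep the jars upright, set each one down gently rather than dropping it, and do not shift the crock or the tin box.

Things in the scene. Friction and masses are not known exactly. Their poses are not given: they have to be found in the camera images.
- jar_red: Empty clear-glass jar closed with a red polyethylene lid, the tallest of the four: 150 mm tall in all, 50 mm across. The straight round glass side runs from the underside up to 128 mm (grip it there); a slightly narrower neck and the 14 mm high lid (48 mm across, fixed on) are above. About 0.2 kg, stands upright loose on the shelf. Origin: centre of its underside; z up.
- jar_white: Empty clear-glass jar closed with a white polyethylene lid, the second tallest of the four: 122 mm tall in all, 60 mm across. The straight round glass side runs from the underside up to 100 mm (grip it there); a slightly narrower neck and the 14 mm high lid (58 mm across, fixed on) are above. About 0.2 kg, stands upright loose on the shelf. Origin: centre of its underside; z up.
- jar_yellow: Empty clear-glass jar closed with a yellow polyethylene lid, the third tallest of the four: 95 mm tall in all, 52 mm across. The straight round glass side runs from the underside up to 73 mm (grip it there); a slightly narrower neck and the 14 mm high lid (50 mm across, fixed on) are above. About 0.2 kg, stands upright loose on the shelf. Origin: centre of its underside; z up.
- jar_blue: Empty clear-glass jar closed with a blue polyethylene lid, the shortest of the four: 68 mm tall in all, 62 mm across. The straight round glass side runs from the underside up to 46 mm (grip it there); a slightly narrower neck and the 14 mm high lid (60 mm across, fixed on) are above. About 0.2 kg, stands upright loose on the shelf. Origin: centre of its underside; z up.
- mark0: White painted disc, 68 mm across with a small black dot at its centre, one of four identical ones in a straight row, 100 mm apart, on a fixed dark wooden board (410 x 100 mm, 12 mm thick; jars stand on its flat top). Origin: centre of the disc, level with the board's top, 12 mm above the shelf; z up, y along the row. This one is at one end of the row.
- mark1: White painted disc, 68 mm across with a small black dot at its centre, one of four identical ones in a straight row, 100 mm apart, on a fixed dark wooden board (410 x 100 mm, 12 mm thick; jars stand on its flat top). Origin: centre of the disc, level with the board's top, 12 mm above the shelf; z up, y along the row. This one is one of the two middle ones.
- mark2: White painted disc, 68 mm across with a small black dot at its centre, one of four identical ones in a straight row, 100 mm apart, on a fixed dark wooden board (410 x 100 mm, 12 mm thick; jars stand on its flat top). Origin: centre of the disc, level with the board's top, 12 mm above the shelf; z up, y along the row. This one is one of the two middle ones.
- mark3: White painted disc, 68 mm across with a small black dot at its centre, one of four identical ones in a straight row, 100 mm apart, on a fixed dark wooden board (410 x 100 mm, 12 mm thick; jars stand on its flat top). Origin: centre of the disc, level with the board's top, 12 mm above the shelf; z up, y along the row. This one is at one end of the row.
- crock: Bystander and landmark: open green ceramic crock, 110 mm across, 125 mm tall, 1.3 kg, standing just off one end of the marked board, 280 mm from the row's middle; which end varies. Loose. Origin: centre of its underside.
- tin_box: Bystander: red tin box with a steel lid and a small latch on its front, 88 x 113 mm, 70 mm tall, 1.1 kg, standing just off the other end of the board, 280 mm from the row's middle. Loose. Origin: centre of its underside. (A steel funnel, 90 mm across and 95 mm tall, and a low pile of white lids also stand 150 to 180 mm beyond the row, away from the robot; they play no part.)
There are look-alikes about, which are no part of the job. Leave any pink look-alike of the jar_red alone.

How it is judged (in metres and radians):
At the end, for the whole second after the job is handed in: From the crock's end: red, white, yellow, blue-lidded jar, each upright (0.08 rad), at rest, centred on its mark within 12 mm, underside within 5 mm of the board's top. Crock and tin box within 20 mm of their starts (((y of crock in the frame of mark1 below 0 m and horizontal distance between jar_red and mark0 below 0.012 m and z of jar_red in the frame of mark0 between -0.005 and 0.005 m and horizontal distance between jar_white and mark1 below 0.012 m and z of jar_white in the frame of mark1 between -0.005 and 0.005 m and horizontal distance between jar_yellow and mark2 below 0.012 m and z of jar_yellow in the frame of mark2 between -0.005 and 0.005 m and horizontal distance between jar_blue and mark3 below 0.012 m and z of jar_blue in the frame of mark3 between -0.005 and 0.005 m) or (y of crock in the frame of mark1 above 0 m and horizontal distance between jar_red and mark3 below 0.012 m and z of jar_red in the frame of mark3 between -0.005 and 0.005 m and horizontal distance between jar_white and mark2 below 0.012 m and z of jar_white in the frame of mark2 between -0.005 and 0.005 m and horizontal distance between jar_yellow and mark1 below 0.012 m and z of jar_yellow in the frame of mark1 between -0.005 and 0.005 m and horizontal distance between jar_blue and mark0 below 0.012 m and z of jar_blue in the frame of mark0 between -0.005 and 0.005 m)) and angle between each of jar_red, jar_white, jar_yellow, jar_blue's own z axis and vertical below 0.08 rad and linear speed of each of jar_red, jar_white, jar_yellow, jar_blue below 0.02 m/s and angular speed of each of jar_red, jar_white, jar_yellow, jar_blue below 0.2 rad/s and distance of each of crock, tin_box from where it was at the start of the episode below 0.02 m); the robot touches nothing.
It fails at once if the crock or the tin box is shifted by more than 20 mm (distance of any of crock, tin_box from where it was at the start of the episode above 0.02 m).
It fails at once if a jar is tipped by more than about 35 degrees (angle between any of jar_red, jar_white, jar_yellow, jar_blue's own z axis and vertical above 0.6 rad).
It fails at once if a jar is dropped: it falls free of the fingers faster than 0.6 m/s, as from about 20 mm or more ((linear speed of jar_red above 0.6 m/s and contact force between the fingers and jar_red below 0.05 N) or (linear speed of jar_white above 0.6 m/s and contact force between the fingers and jar_white below 0.05 N) or (linear speed of jar_yellow above 0.6 m/s and contact force between the fingers and jar_yellow below 0.05 N) or (linear speed of jar_blue above 0.6 m/s and contact force between the fingers and jar_blue below 0.05 N)).
It also fails if it takes over 104 s, if anything falls off the work surface, if the arm or the gripper's body presses on something with over 40 N, if the wrist force passes 120 N, or if a joint passes its speed limit or range.

## Working session

There is one attempt and no reset: what is moved stays moved. The work goes in short steps, Python scripts to look and compute and a tool call to move; the robot and the scene stay as the last step left them, time stands still between calls to the robot, and variables do not carry over. Pictures are saved under pics/ and viewed, at most 14 in all, crops included, and the job is handed in when it is done.

Besides the shell and the picture viewer there is one more tool, called after "Call:" in YAML: its name, and indented under it one key for each argument. move_arm: Moves the arm, as the interface text tells. Its arguments: {"type":"object","properties":{"steps":{"type":"array"},"gripper":{"type":"number"},"squeeze":{"type":"number"}},"required":["steps"]}

```bash
mkdir -p pics
python3 - <<'E'
from plant import manip,cams
import cv2,numpy as np
s=manip.sense();print({k:np.round(v,3) for k,v in s.items()})
for n in("scene","top"):
    im=cams.read_camera(n);cv2.imwrite(f"pics/{n}0.png",im[...,::-1])
    c=cams.get_calibration(n);print(n,{k:np.round(v,3).tolist() for k,v in c.items()})
E
```

```text
{'time': np.float64(0.0), 'qpos': array([ 1.208,  0.69 , -0.195,  1.566,  0.157,  0.902, -0.215]), 'joint_velocities': array([ 0.   , -0.002,  0.   , -0.001,  0.001,  0.   , -0.001]), 'joint_efforts': array([-0.0000e+00, -5.2757e+01, -1.2680e+00, -1.5343e+01, -5.3000e-02,
        6.0000e-03,  0.0000e+00]), 'ee_pos': array([ 241.25 , -575.875,  230.495]), 'eef_rot': array([-0.001,  0.98 ,  0.197, -0.   ]), 'force': array([-1.223, -0.672,  0.263]), 'wrist_torque': array([ 0.006,  0.014, -0.006]), 'finger_force': np.float64(0.0), 'grip_width': np.float64(88.213)}
scene {'fx': 471.498, 'fy': 471.498, 'cx': 254.618, 'cy': 191.346, 'distortion': [0.024, 0.0, 0.0, 0.0, 0.0], 'R': [[0.706, 0.708, 0.019], [0.403, -0.379, -0.833], [-0.582, 0.595, -0.553]], 't': [-353.918, -186.313, 1648.484]}
top {'fx': 412.046, 'fy': 412.046, 'cx': 248.402, 'cy': 199.912, 'distortion': [-0.129, 0.0, 0.0, 0.0, 0.0], 'R': [[0.025, -1.0, 0.002], [-0.986, -0.025, -0.162], [0.162, 0.002, -0.987]], 't': [-52.406, 522.146, 1054.894]}
```

View pics/scene0.png

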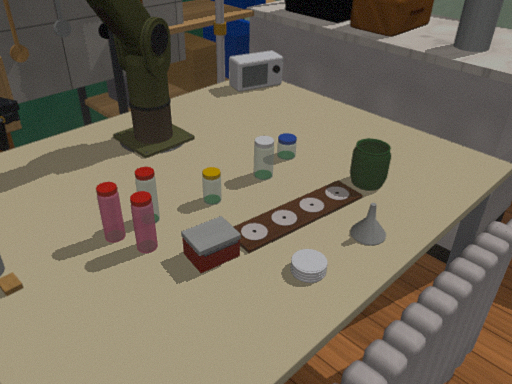

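View pics/top0.png

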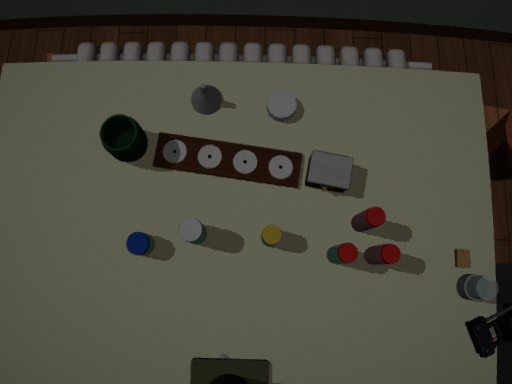

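The scene view shows the clear red-lidded jar at (147,195), with pink look-alikes at (111,212) and (144,222). In the top view the real one has its lid at (347,253). The other lids in top are white (190,230), yellow (271,235) and blue (138,243). The marks run from (175,152) to (281,167). The crock is on the left (+y) and the tin is on the right.

```bash
cat > h.py <<'E'
from plant import manip,cams
import cv2,numpy as np
def ray(n,px,z):
    c=cams.get_calibration(n);K=np.array([[c["fx"],0,c["cx"]],[0,c["fy"],c["cy"]],[0,0,1]])
    p=cv2.undistortPoints(np.array([[px]],float),K,np.array(c["distortion"]))[0,0]
    R=np.array(c["R"]);o=-R.T@np.array(c["t"]);d=R.T@np.r_[p,1]
    return o+d*(z-o[2])/d[2]
def blob(im,f,seed,r=22):
    """centroid of the mask component near the seed"""
    h=cv2.cvtColor(im,cv2.COLOR_RGB2HSV).astype(int);m=f(h[...,0],h[...,1],h[...,2]).astype(np.uint8)
    n,l,st,ce=cv2.connectedComponentsWithStats(m)
    ok=[i for i in range(1,n) if st[i,4]>25 and np.hypot(*(ce[i]-seed))<r]
    if not ok:return None
    i=max(ok,key=lambda i:st[i,4]);return ce[i],st[i]
F=dict(red=lambda h,s,v:((h<6)|(h>174))&(s>200)&(v>90),yellow=lambda h,s,v:(h>18)&(h<30)&(s>170)&(v>90),
 blue=lambda h,s,v:(h>105)&(h<130)&(s>150)&(v>50),white=lambda h,s,v:(s<40)&(v>130))
H=dict(red=150,white=122,yellow=95,blue=68)
S=dict(top=dict(red=(347,253),white=(190,230),yellow=(271,235),blue=(138,243)),
 scene=dict(red=(145,173),white=(264,142),yellow=(212,174),blue=(287,140)))
M=dict(top=[(175,152),(210,157),(245,162),(281,167)],scene=[(337,193),(312,205),(284,217),(255,231)])
E
python3 - <<'E'
from h import *
for n in("top","scene"):
    im=cams.read_camera(n)
    for k in H:
        b=blob(im,F[k],S[n][k],12)
        print(n,k,b and (b[0].round(1),b[1],ray(n,b[0],H[k]-7).round(1)))
    for q in M[n]:
        b=blob(im,F["white"],q,10)
        print(n,"mark",b and (b[0].round(1),b[1],ray(n,b[0],12).round(1)))
E
```

```text
top red None
top white None
top yellow (array([271.4, 234.3]), array([263, 226,  18,  18, 252], dtype=int32), array([429.4, -99.5,  88. ]))
top blue (array([137. , 242.7]), array([127, 232,  21,  23, 377], dtype=int32), array([400. , 247.7,  61. ]))
top mark None
top mark None
top mark None
top mark None
scene red (array([144.1, 171.6]), array([135, 167,  19,  10, 139], dtype=int32), array([ 377.5, -272.7,  143. ]))
scene white (array([264. , 139.8]), array([255, 135,  20,  10, 144], dtype=int32), array([424.6, 113.2, 115. ]))
scene yellow (array([211.1, 172.7]), array([203, 167,  17,  13, 175], dtype=int32), array([426.3, -96.1,  88. ]))
scene blue (array([287.2, 137.4]), array([279, 134,  17,   8, 109], dtype=int32), array([392.8, 256.8,  61. ]))
scene mark (array([333.4, 195.7]), array([325, 190,  22,  10,  72], dtype=int32), array([663.8, 155.7,  12. ]))
scene mark (array([311.2, 204.5]), array([300, 198,  24,  14, 254], dtype=int32), array([648. ,  75.6,  12. ]))
scene mark (array([283.8, 217.2]), array([272, 210,  25,  15, 285], dtype=int32), array([635.1, -23.5,  12. ]))
scene mark (array([253.9, 231.1]), array([241, 223,  27,  17, 323], dtype=int32), array([ 622.6, -123.5,   12. ]))
```

```bash
python3 - <<'E'
from h import *
im=cv2.cvtColor(cv2.imread("pics/top0.png"),cv2.COLOR_BGR2HSV)
for p in [(347,252),(353,258),(190,229),(186,222),(205,235),(220,250),(170,146),(180,158),(215,153)]:print(p,im[p[1],p[0]])
E
sed -i 's/(s>200)&(v>90)/(s>200)\&(v>85)/; s/(s<40)&(v>130)/(s<38)\&(v>105)/' h.py
```

```text
(347, 252) [  1 214  87]
(353, 258) [  0 219  85]
(190, 229) [120   3  96]
(186, 222) [ 0  0 95]
(205, 235) [66 98 39]
(220, 250) [20 62 62]
(170, 146) [15 18 58]
(180, 158) [15  5 94]
(215, 153) [30  5 96]
```

Run:
```python
from h import *
n="top";im=cams.read_camera(n)
for k in H:
    b=blob(im,F[k],S[n][k],12)
    print(n,k,b and (b[0].round(1),b[1],ray(n,b[0],H[k]-7).round(1)))
for q in M[n]:
    b=blob(im,F["white"],q,10)
    print(n,"mark",b and (b[0].round(1),b[1],ray(n,b[0],12).round(1)))
big=cv2.resize(im[200:280,300:420],None,fx=6,fy=6,interpolation=1)
```

```text
top red (array([346.3, 252. ]), array([340, 243,  15,  19, 160], dtype=int32), array([ 386.5, -276.6,  143. ]))
top white None
top yellow (array([271.5, 234.3]), array([263, 226,  18,  18, 255], dtype=int32), array([429.6, -99.7,  88. ]))
top blue (array([137. , 242.7]), array([127, 232,  21,  23, 376], dtype=int32), array([400.1, 247.7,  61. ]))
top mark None
top mark None
top mark None
top mark None
```

```bash
sed -i 's/(s<38)&(v>105)/(s<30)\&(v>75)/; s/(s>200)&(v>85)/(s>195)\&(v>60)/' h.py
python3 - <<'E'
from h import *
n="top";im=cams.read_camera(n)
for k in H:
    b=blob(im,F[k],S[n][k],12)
    print(n,k,b and (b[0].round(1),b[1],ray(n,b[0],H[k]-7).round(1)))
P=[]
for q in M[n]:
    b=blob(im,F["white"],q,10)
    if b: P.append(ray(n,b[0],12)[:2])
    print(n,"mark",b and (b[0].round(1),b[1],ray(n,b[0],12).round(1)))
P=np.array(P);print(np.linalg.norm(np.diff(P,axis=0),axis=1))
E
```

```text
top red (array([347.4, 252.2]), array([338, 243,  20,  19, 284], dtype=int32), array([ 386.1, -279.2,  143. ]))
top white (array([189.8, 229. ]), array([179, 218,  23,  23, 424], dtype=int32), array([435.1, 103.4, 115. ]))
top yellow (array([271.4, 234.3]), array([263, 226,  18,  18, 251], dtype=int32), array([429.6, -99.4,  88. ]))
top blue (array([137. , 242.8]), array([127, 232,  21,  23, 378], dtype=int32), array([400. , 247.6,  61. ]))
top mark (array([181.1, 149.8]), array([174, 140,  12,  22, 121], dtype=int32), array([666.2, 153.6,  12. ]))
top mark (array([209.3, 156.2]), array([198, 145,  24,  23, 409], dtype=int32), array([649.4,  73.4,  12. ]))
top mark (array([244.7, 161.2]), array([233, 150,  24,  23, 417], dtype=int32), array([637.2, -26.1,  12. ]))
top mark (array([280.2, 166.8]), array([269, 156,  24,  23, 419], dtype=int32), array([ 624. , -125.2,   12. ]))
[ 82.02766629 100.17650823  99.99207451]
```

Call:
move_arm:
  steps:
    - {"spin":-8.5,"dz":-1}
    - {"spin":-8.5,"dz":-1}
    - {"spin":-8.5,"dz":-1}
    - {"spin":-8.5,"dz":-1}
    - {"spin":-8.5,"dz":-1}
    - {"spin":-8.5,"dz":-1}
    - {"spin":-8.5,"dz":-1}
    - {"spin":-0.8}
    - {}

```text
schema error: expected keys dx, dy, dz, spin
```

```bash
cat >> h.py <<'E'
J=dict(red=(385,-279),white=(434,104),yellow=(429,-99),blue=(400,248))
MK=[(661.4,173.9),(648.7,74.5),(636.1,-24.8),(623.3,-124.3)]
from scipy.spatial.transform import Rotation as Ro
def go(*T):
    """print tool-frame shifts (cm) through the world waypoints T from the measured pose"""
    s=manip.sense();p=np.array(s["ee_pos"],float);q=s["eef_rot"];R=Ro.from_quat([*q[1:],q[0]]).as_matrix()
    print("t",round(float(s["time"]),2),"pos",p.round(1),"yaw",np.degrees(np.arctan2(R[1,0],R[0,0])).round(2),"tilt",(R[:,2]).round(3),"f",np.round(s["force"],1),"grip",np.round([s["grip_width"],s["finger_force"]],1),"q7",np.round(s["qpos"][6],2))
    for t in T:print("  to",t,"cm",(R.T@(np.array(t,float)-p)/10).round(2));p=np.array(t,float)
E
python3 -c "
from h import *
go((*J['red'],300),(*J['red'],200))"
```

```text
t 0.3 pos [ 241.5 -576.3  231. ] yaw 22.74 tilt [-0.     0.001 -1.   ] f [-0.3  1.  -0. ] grip [88.2  0. ] q7 -0.22
  to (385, -279, 300) cm [ 24.73 -21.87  -6.88]
  to (385, -279, 200) cm [ 0.    0.01 10.  ]
```

Call:
move_arm:
  steps:
    - {"dx":0,"dy":0,"dz":-1,"spin":-8.5}
    - {"dx":0,"dy":0,"dz":-1,"spin":-8.5}
    - {"dx":0,"dy":0,"dz":-1,"spin":-8.5}
    - {"dx":0,"dy":0,"dz":-1,"spin":-8.5}
    - {"dx":0,"dy":0,"dz":-1,"spin":-8.5}
    - {"dx":0,"dy":0,"dz":-1,"spin":-8.5}
    - {"dx":0,"dy":0,"dz":-1,"spin":-8.5}
    - {"dx":0,"dy":0,"dz":0,"spin":-0.8}
    - {"dx":0,"dy":0,"dz":0,"spin":0}

```text
time: 1.2
ee_pos: [241.4, -576.4, 301.1]
eef_rot: [-0.0, 0.75, 0.662, 0.0]
force: [-0.3, 0.3, -0.3]
grip_width: 88.4
finger_force: 0.0
```

```bash
python3 -c "
from h import *
go((*J['red'],300),(*J['red'],200))"
```

```text
t 1.2 pos [ 241.4 -576.4  301.1] yaw 82.86 tilt [ 0.  0. -1.] f [-0.3  0.3 -0.3] grip [88.4  0. ] q7 0.68
  to (385, -279, 300) cm [31.29 10.55  0.11]
  to (385, -279, 200) cm [-0. -0. 10.]
```

Call:
move_arm:
  steps:
    - {"dx":3.13,"dy":1.05,"dz":0,"spin":0}
    - {"dx":3.13,"dy":1.05,"dz":0,"spin":0}
    - {"dx":3.13,"dy":1.05,"dz":0,"spin":0}
    - {"dx":3.13,"dy":1.05,"dz":0,"spin":0}
    - {"dx":3.13,"dy":1.05,"dz":0,"spin":0}
    - {"dx":3.13,"dy":1.05,"dz":0,"spin":0}
    - {"dx":3.13,"dy":1.05,"dz":0,"spin":0}
    - {"dx":3.13,"dy":1.05,"dz":0,"spin":0}
    - {"dx":3.13,"dy":1.05,"dz":0,"spin":0}
    - {"dx":3.13,"dy":1.05,"dz":0,"spin":0}
    - {"dx":0,"dy":0,"dz":3,"spin":0}
    - {"dx":0,"dy":0,"dz":3,"spin":0}
    - {"dx":0,"dy":0,"dz":3,"spin":0}
    - {"dx":0,"dy":0,"dz":0,"spin":0}
    - {"dx":0,"dy":0,"dz":0,"spin":0}

```text
time: 2.7
ee_pos: [383.6, -278.3, 211.3]
eef_rot: [-0.001, 0.749, 0.662, -0.0]
force: [0.3, 0.5, 0.7]
grip_width: 88.0
finger_force: 0.0
```

```bash
python3 -c "
from h import *
go((*J['red'],121))
a=cams.read_camera('scene')[120:280,60:260];b=cams.read_camera('top')[180:300,270:420]
a=cv2.resize(a,(500,400));b=cv2.resize(b,(300,240));c=np.zeros((400,800,3),np.uint8);c[:,:500]=a;c[:240,500:]=b
cv2.imwrite('pics/a1.png',np.minimum(c*1.5,255).astype(np.uint8)[...,::-1])"
```

```text
t 2.7 pos [ 383.6 -278.3  211.3] yaw 82.96 tilt [-0.001  0.001 -1.   ] f [0.3 0.5 0.7] grip [88.  0.] q7 -0.03
  to (385, -279, 121) cm [-0.06  0.16  9.03]
```

View pics/a1.png

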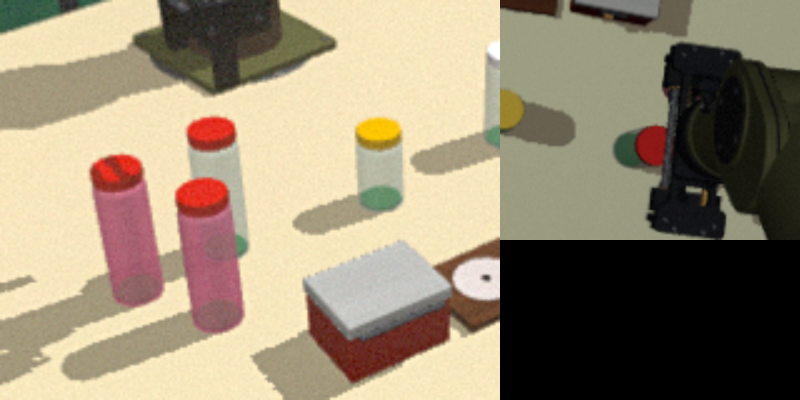

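The crop shows all three red lids. The gripper is not visible near the jar in scene, and it looks shifted right in top. I'll check the full pictures and the predicted projection.

```bash
python3 -c "
from h import *
a=cams.read_camera('scene');b=cams.read_camera('top')
for n in('scene','top'):
    c=cams.get_calibration(n);K=np.array([[c['fx'],0,c['cx']],[0,c['fy'],c['cy']],[0,0,1]])
    print(n,cv2.projectPoints(np.array([[384,-278,z] for z in(186.,211,260,300)]),cv2.Rodrigues(np.array(c['R']))[0],np.array(c['t']),K,np.array(c['distortion']))[0][:,0].round(0).tolist())
c=np.zeros((400,800,3),np.uint8);c[:384,:512]=a;c[:,512:]=cv2.resize(b[180:330,280:388],(288,400))
cv2.imwrite('pics/a2.png',np.minimum(c*1.4,255).astype(np.uint8)[...,::-1])"
```

```text
scene [[142.0, 158.0], [141.0, 149.0], [138.0, 131.0], [136.0, 115.0]]
top [[351.0, 252.0], [354.0, 252.0], [360.0, 251.0], [365.0, 250.0]]
```

View pics/a2.png

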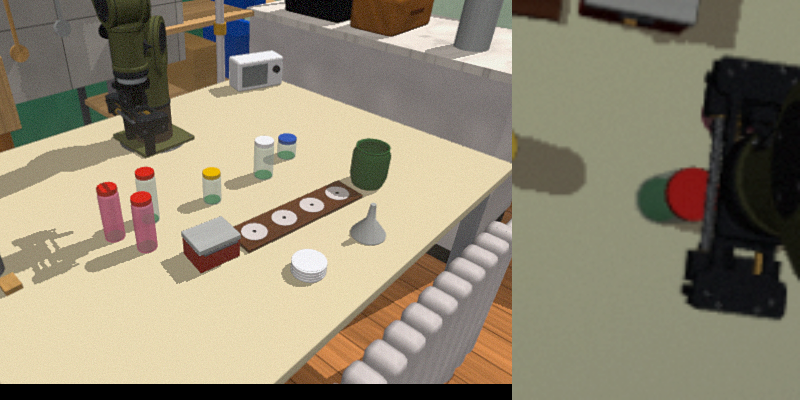

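The gripper, body at about (140,130) in scene and (367,249) in top, agrees with the projected TCP and is above the clear red jar. Descending to grip.

Call:
move_arm:
  steps:
    - {"dx":-0.06,"dy":0.16,"dz":2,"spin":0}
    - {"dx":0,"dy":0,"dz":2,"spin":0}
    - {"dx":0,"dy":0,"dz":2,"spin":0}
    - {"dx":0,"dy":0,"dz":2,"spin":0}
    - {"dx":0,"dy":0,"dz":1,"spin":0}
    - {"dx":0,"dy":0,"dz":0,"spin":0}
    - {"dx":0,"dy":0,"dz":0,"spin":0}

```text
time: 3.6
ee_pos: [385.8, -279.6, 122.0]
eef_rot: [0.001, 0.749, 0.663, 0.0]
force: [0.4, -0.1, -0.4]
grip_width: 88.0
finger_force: 0.0
```

Call:
move_arm:
  gripper: 4
  squeeze: 15
  steps:
    - {"dx":0,"dy":0,"dz":0,"spin":0}
    - {"dx":0,"dy":0,"dz":0,"spin":0}
    - {"dx":0,"dy":0,"dz":0,"spin":0}
    - {"dx":0,"dy":0,"dz":0,"spin":0}
    - {"dx":0,"dy":0,"dz":0,"spin":0}
    - {"dx":0,"dy":0,"dz":0,"spin":0}
    - {"dx":0,"dy":0,"dz":0,"spin":0}
    - {"dx":0,"dy":0,"dz":0,"spin":0}

```text
time: 4.4
ee_pos: [385.3, -279.4, 121.4]
eef_rot: [0.0, 0.749, 0.663, -0.0]
force: [-0.2, -0.4, 2.3]
grip_width: 47.5
finger_force: 15.0
```

```bash
python3 -c "
from h import *
go((*J['red'],290),(*MK[0],290),(*MK[0],140))"
```

```text
t 4.4 pos [ 385.3 -279.4  121.4] yaw 83.03 tilt [ 0. -0. -1.] f [-0.2 -0.4  2.3] grip [47.5 15. ] q7 -0.16
  to (385, -279, 290) cm [  0.03  -0.03 -16.86]
  to (661.4, 173.9, 290) cm [ 4.831e+01  2.194e+01 -1.000e-02]
  to (661.4, 173.9, 140) cm [ 0. -0. 15.]
```

Call:
move_arm:
  steps:
    - {"dx":0,"dy":0,"dz":-0.5,"spin":0}
    - {"dx":0,"dy":0,"dz":-0.5,"spin":0}
    - {"dx":0,"dy":0,"dz":-1,"spin":0}
    - {"dx":0,"dy":0,"dz":-1,"spin":0}
    - {"dx":0,"dy":0,"dz":-1,"spin":0}
    - {"dx":0,"dy":0,"dz":0,"spin":0}

```text
time: 5.0
ee_pos: [386.1, -279.8, 162.9]
eef_rot: [0.001, 0.749, 0.663, 0.001]
force: [-0.6, 0.3, -3.3]
grip_width: 47.6
finger_force: 15.0
```

```bash
python3 -c "
from h import *
go((*J['red'],290))
a=cams.read_camera('scene')[90:250,70:230];b=cams.read_camera('top')[200:300,300:400]
c=np.zeros((400,800,3),np.uint8);c[:,:400]=cv2.resize(a,(400,400));c[:,400:]=cv2.resize(b,(400,400))
cv2.imwrite('pics/a3.png',np.minimum(c*1.7,255).astype(np.uint8)[...,::-1])"
```

```text
t 5.0 pos [ 386.1 -279.8  162.9] yaw 83.01 tilt [ 0.003 -0.001 -1.   ] f [-0.6  0.3 -3.3] grip [47.6 15. ] q7 -0.1
  to (385, -279, 290) cm [  0.05  -0.08 -12.71]
```

View pics/a3.png

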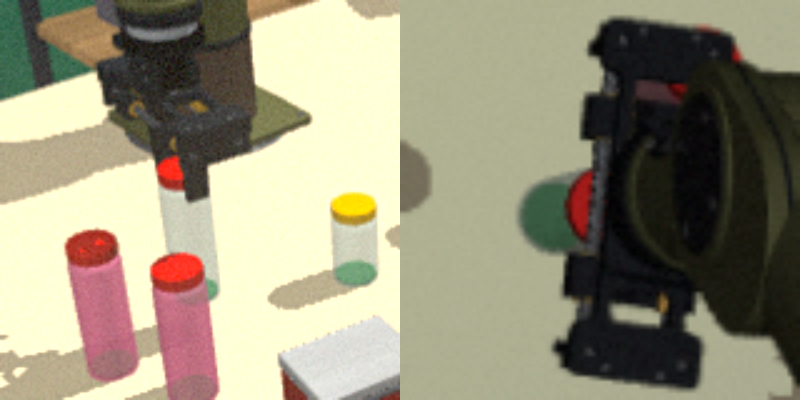

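The red jar hangs upright between the fingers, clear of the look-alikes. Now lifting and carrying it to the mark by the crock.

Call:
move_arm:
  steps:
    - {"dx":0,"dy":0,"dz":-1.5,"spin":0}
    - {"dx":0,"dy":0,"dz":-2,"spin":0}
    - {"dx":0,"dy":0,"dz":-2,"spin":0}
    - {"dx":0,"dy":0,"dz":-2,"spin":0}
    - {"dx":0,"dy":0,"dz":-2,"spin":0}
    - {"dx":0,"dy":0,"dz":-2,"spin":0}
    - {"dx":0.5,"dy":0.25,"dz":-1,"spin":0}
    - {"dx":1.5,"dy":0.7,"dz":0,"spin":0}
    - {"dx":2.5,"dy":1.1,"dz":0,"spin":0}
    - {"dx":2.5,"dy":1.1,"dz":0,"spin":0}
    - {"dx":2.5,"dy":1.1,"dz":0,"spin":0}
    - {"dx":2.5,"dy":1.1,"dz":0,"spin":0}
    - {"dx":2.5,"dy":1.1,"dz":0,"spin":0}
    - {"dx":2.5,"dy":1.1,"dz":0,"spin":0}
    - {"dx":2.5,"dy":1.1,"dz":0,"spin":0}
    - {"dx":2.5,"dy":1.1,"dz":0,"spin":0}
    - {"dx":2.5,"dy":1.1,"dz":0,"spin":0}
    - {"dx":2.5,"dy":1.1,"dz":0,"spin":0}
    - {"dx":2.5,"dy":1.1,"dz":0,"spin":0}
    - {"dx":2.5,"dy":1.1,"dz":0,"spin":0}

```text
time: 7.1
ee_pos: [564.4, 22.6, 285.3]
eef_rot: [-0.001, 0.749, 0.663, -0.001]
force: [0.4, 0.9, -2.2]
grip_width: 47.0
finger_force: 15.0
```

Call:
move_arm:
  steps:
    - {"dx":2.5,"dy":1.1,"dz":0,"spin":0}
    - {"dx":2.5,"dy":1.1,"dz":0,"spin":0}
    - {"dx":2.5,"dy":1.1,"dz":0,"spin":0}
    - {"dx":2.5,"dy":1.1,"dz":0,"spin":0}
    - {"dx":2,"dy":0.9,"dz":0,"spin":0}
    - {"dx":1,"dy":0.5,"dz":0,"spin":0}
    - {"dx":0,"dy":0,"dz":0,"spin":0}
    - {"dx":0,"dy":0,"dz":0,"spin":0}

```text
time: 7.9
ee_pos: [637.3, 142.0, 285.6]
eef_rot: [0.0, 0.749, 0.663, -0.001]
force: [-0.1, -0.6, -1.1]
grip_width: 47.3
finger_force: 15.0
```

```bash
python3 -c "
from h import *
go((*MK[0],290),(*MK[0],134))"
```

```text
t 7.9 pos [637.3 142.  285.6] yaw 83.01 tilt [-0.002 -0.002 -1.   ] f [-0.1 -0.6 -1.1] grip [47.3 15. ] q7 -0.71
  to (661.4, 173.9, 290) cm [ 3.46  2.01 -0.45]
  to (661.4, 173.9, 134) cm [ 0.03  0.02 15.6 ]
```

Call:
move_arm:
  steps:
    - {"dx":1.2,"dy":0.7,"dz":0,"spin":0}
    - {"dx":1.2,"dy":0.7,"dz":0,"spin":0}
    - {"dx":1.06,"dy":0.61,"dz":0,"spin":0}
    - {"dx":0,"dy":0,"dz":2,"spin":0}
    - {"dx":0,"dy":0,"dz":2,"spin":0}
    - {"dx":0,"dy":0,"dz":2,"spin":0}
    - {"dx":0,"dy":0,"dz":2,"spin":0}
    - {"dx":0,"dy":0,"dz":2,"spin":0}
    - {"dx":0,"dy":0,"dz":2,"spin":0}
    - {"dx":0,"dy":0,"dz":1,"spin":0}
    - {"dx":0,"dy":0,"dz":0,"spin":0}
    - {"dx":0,"dy":0,"dz":0,"spin":0}

```text
time: 9.1
ee_pos: [662.4, 174.6, 157.1]
eef_rot: [0.0, 0.749, 0.663, 0.0]
force: [0.5, -0.6, -1.9]
grip_width: 47.3
finger_force: 15.0
```

```bash
python3 -c "
from h import *
go((*MK[0],134))
a=cams.read_camera('scene')[100:230,270:400];b=cams.read_camera('top')[90:190,120:220]
c=np.zeros((400,800,3),np.uint8);c[:,:400]=cv2.resize(a,(400,400));c[:,400:]=cv2.resize(b,(400,400))
cv2.imwrite('pics/a4.png',np.minimum(c*1.7,255).astype(np.uint8)[...,::-1])"
```

```text
t 9.1 pos [662.4 174.6 157.1] yaw 82.99 tilt [ 0.001  0.    -1.   ] f [ 0.5 -0.6 -1.9] grip [47.3 15. ] q7 -0.79
  to (661.4, 173.9, 134) cm [-0.08 -0.1   2.31]
```

View pics/a4.png

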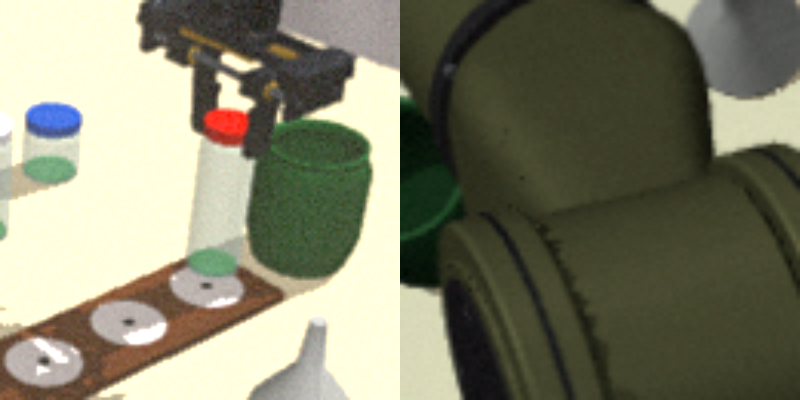

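Red jar over the end mark: base ellipse at pic (213,262) → full (339.2,185.2), mark dot at pic (206,286) → (337,193). Computing where these lie.

```bash
python3 -c "
from h import *
print('base',ray('scene',(339.2,185.2),36.0).round(1)); print('dot',ray('scene',(337,192.9),12).round(1))
im=cams.read_camera('scene');b=blob(im,F['red'],(344,140),10);print(b, ray('scene',b[0],36+143).round(1),ray('scene',b[0],36+150).round(1))"
```

```text
base [662.2 180.7  36. ]
dot [662.1 175.1  12. ]
(array([343.75510204, 139.74489796]), array([337, 136,  14,  10,  98], dtype=int32)) [656.  181.3 179. ] [663.5 169.5 186. ]
```

Call:
move_arm:
  steps:
    - {"dx":-0.3,"dy":-0.1,"dz":0.5,"spin":0}
    - {"dx":0,"dy":0,"dz":0.5,"spin":0}
    - {"dx":0,"dy":0,"dz":0.5,"spin":0}
    - {"dx":0,"dy":0,"dz":0.3,"spin":0}
    - {"dx":0,"dy":0,"dz":0.2,"spin":0}
    - {"dx":0,"dy":0,"dz":0.1,"spin":0}
    - {"dx":0,"dy":0,"dz":0.1,"spin":0}
    - {"dx":0,"dy":0,"dz":0.05,"spin":0}
    - {"dx":0,"dy":0,"dz":0,"spin":0}
    - {"dx":0,"dy":0,"dz":0,"spin":0}

```text
time: 10.25
ee_pos: [660.7, 172.3, 133.9]
eef_rot: [0.0, 0.749, 0.663, 0.0]
force: [0.3, 0.4, -3.1]
grip_width: 47.5
finger_force: 15.0
```

```bash
python3 -c "
from h import *
go((*MK[0],134))"
```

```text
t 10.25 pos [660.7 172.3 133.9] yaw 83.04 tilt [ 0. -0. -1.] f [ 0.3  0.4 -3.1] grip [47.5 15. ] q7 -0.8
  to (661.4, 173.9, 134) cm [ 0.17  0.05 -0.01]
```

Call:
move_arm:
  steps:
    - {"dx":0,"dy":0,"dz":0.1,"spin":0}
    - {"dx":0,"dy":0,"dz":0,"spin":0}
    - {"dx":0,"dy":0,"dz":0.05,"spin":0}
    - {"dx":0,"dy":0,"dz":0,"spin":0}

```text
time: 10.65
ee_pos: [661.0, 172.6, 133.5]
eef_rot: [0.0, 0.749, 0.663, 0.001]
force: [-1.2, -0.3, 6.2]
grip_width: 47.4
finger_force: 15.0
```

Contact. Release slowly and rise.

Call:
move_arm:
  gripper: 8.8
  steps:
    - {"dx":0,"dy":0,"dz":0,"spin":0}
    - {"dx":0,"dy":0,"dz":0,"spin":0}
    - {"dx":0,"dy":0,"dz":0,"spin":0}
    - {"dx":0,"dy":0,"dz":0,"spin":0}
    - {"dx":0,"dy":0,"dz":0,"spin":0}
    - {"dx":0,"dy":0,"dz":-2,"spin":0}
    - {"dx":0,"dy":0,"dz":-2,"spin":0}
    - {"dx":0,"dy":0,"dz":-3,"spin":0}
    - {"dx":0,"dy":0,"dz":-3,"spin":0}

```text
time: 11.55
ee_pos: [660.3, 172.1, 232.9]
eef_rot: [-0.0, 0.749, 0.663, -0.0]
force: [0.9, 0.6, 1.0]
grip_width: 88.0
finger_force: 0.0
```

```bash
python3 -c "
from h import *
go((*J['white'],235),(*J['white'],94))"
```

```text
t 11.55 pos [660.3 172.1 232.9] yaw 83.04 tilt [-0.001 -0.    -1.   ] f [0.9 0.6 1. ] grip [88.  0.] q7 -0.75
  to (434, 104, 235) cm [ -9.5  -21.64  -0.18]
  to (434, 104, 94) cm [1.00e-02 1.00e-02 1.41e+01]
```

Call:
move_arm:
  steps:
    - {"dx":-1.05,"dy":-2.4,"dz":0,"spin":0}
    - {"dx":-1.05,"dy":-2.4,"dz":0,"spin":0}
    - {"dx":-1.05,"dy":-2.4,"dz":0,"spin":0}
    - {"dx":-1.05,"dy":-2.4,"dz":0,"spin":0}
    - {"dx":-1.05,"dy":-2.4,"dz":0,"spin":0}
    - {"dx":-1.05,"dy":-2.4,"dz":0,"spin":0}
    - {"dx":-1.05,"dy":-2.4,"dz":0,"spin":0}
    - {"dx":-1.05,"dy":-2.4,"dz":0,"spin":0}
    - {"dx":-1.05,"dy":-2.4,"dz":0,"spin":0}
    - {"dx":0,"dy":0,"dz":2,"spin":0}
    - {"dx":0,"dy":0,"dz":2,"spin":0}
    - {"dx":0,"dy":0,"dz":0,"spin":0}
    - {"dx":0,"dy":0,"dz":0,"spin":0}

```text
time: 12.85
ee_pos: [434.9, 104.9, 192.6]
eef_rot: [-0.0, 0.749, 0.663, -0.0]
force: [-0.1, 0.2, -0.9]
grip_width: 88.1
finger_force: 0.0
```

```bash
python3 -c "
from h import *
go((*J['white'],94))
n='top';im=cams.read_camera(n)
b=blob(im,F['red'],(178,140),25);print(b and (b,ray(n,b[0],155)))
im=cams.read_camera('scene');b=blob(im,F['red'],(344,145),15);print(b and (b,ray('scene',b[0],155),ray('scene',b[0],162)))
"
```

```text
t 12.85 pos [434.9 104.9 192.6] yaw 83.05 tilt [-0. -0. -1.] f [-0.1  0.2 -0.9] grip [88.1  0. ] q7 -0.95
  to (434, 104, 94) cm [-0.1  -0.08  9.86]
((array([163.8458498 , 135.04743083]), array([155, 127,  19,  17, 253], dtype=int32)), array([661.95145548, 173.69420622, 155.        ]))
((array([342.79381443, 147.34020619]), array([335, 144,  16,   9,  97], dtype=int32)), array([655.32407402, 182.76936568, 155.        ]), array([662.56578689, 171.45137615, 162.        ]))
```

Red sits within a millimetre or two of its mark. White next.

Call:
move_arm:
  steps:
    - {"dx":-0.1,"dy":-0.08,"dz":2,"spin":0}
    - {"dx":0,"dy":0,"dz":2,"spin":0}
    - {"dx":0,"dy":0,"dz":2,"spin":0}
    - {"dx":0,"dy":0,"dz":2,"spin":0}
    - {"dx":0,"dy":0,"dz":1.8,"spin":0}
    - {"dx":0,"dy":0,"dz":0,"spin":0}
    - {"dx":0,"dy":0,"dz":0,"spin":0}

```text
time: 13.65
ee_pos: [434.4, 104.0, 94.9]
eef_rot: [0.0, 0.749, 0.663, 0.0]
force: [-1.0, 0.2, 0.7]
grip_width: 88.0
finger_force: 0.0
```

Call:
move_arm:
  gripper: 4.5
  squeeze: 15
  steps:
    - {"dx":0,"dy":0,"dz":0,"spin":0}
    - {"dx":0,"dy":0,"dz":0,"spin":0}
    - {"dx":0,"dy":0,"dz":0,"spin":0}
    - {"dx":0,"dy":0,"dz":0,"spin":0}
    - {"dx":0,"dy":0,"dz":0,"spin":0}
    - {"dx":0,"dy":0,"dz":0,"spin":0}

```text
time: 14.25
ee_pos: [434.0, 103.7, 94.7]
eef_rot: [0.0, 0.749, 0.663, 0.0]
force: [-0.7, -0.5, 6.6]
grip_width: 57.3
finger_force: 15.0
```

```bash
python3 -c "
from h import *
go((*J['white'],170),(*MK[1],170),(*MK[1],106))"
```

```text
t 14.25 pos [434.  103.7  94.7] yaw 83.03 tilt [ 0.001 -0.    -1.   ] f [-0.7 -0.5  6.6] grip [57.3 15. ] q7 -1.11
  to (434, 104, 170) cm [ 0.03 -0.   -7.53]
  to (648.7, 74.5, 170) cm [-3.200e-01  2.167e+01  1.000e-02]
  to (648.7, 74.5, 106) cm [-0.  -0.   6.4]
```

Call:
move_arm:
  steps:
    - {"dx":0,"dy":0,"dz":-0.5,"spin":0}
    - {"dx":0,"dy":0,"dz":-1.5,"spin":0}
    - {"dx":0,"dy":0,"dz":-2,"spin":0}
    - {"dx":0,"dy":0,"dz":-2,"spin":0}
    - {"dx":0,"dy":0.5,"dz":-1.5,"spin":0}
    - {"dx":-0.03,"dy":1.5,"dz":0,"spin":0}
    - {"dx":-0.03,"dy":2.3,"dz":0,"spin":0}
    - {"dx":-0.03,"dy":2.3,"dz":0,"spin":0}
    - {"dx":-0.03,"dy":2.3,"dz":0,"spin":0}
    - {"dx":-0.03,"dy":2.3,"dz":0,"spin":0}
    - {"dx":-0.03,"dy":2.3,"dz":0,"spin":0}
    - {"dx":-0.03,"dy":2.3,"dz":0,"spin":0}
    - {"dx":-0.03,"dy":2.3,"dz":0,"spin":0}
    - {"dx":-0.03,"dy":2,"dz":0,"spin":0}
    - {"dx":-0.03,"dy":1.4,"dz":0,"spin":0}
    - {"dx":0,"dy":0,"dz":0,"spin":0}
    - {"dx":0,"dy":0,"dz":0,"spin":0}

```text
time: 15.95
ee_pos: [645.5, 74.6, 168.5]
eef_rot: [-0.001, 0.749, 0.663, -0.001]
force: [-0.8, -0.7, -2.2]
grip_width: 57.5
finger_force: 15.0
```

```bash
python3 -c "
from h import *
go((*MK[1],106.7))"
```

```text
t 15.95 pos [645.5  74.6 168.5] yaw 83.04 tilt [-0.003 -0.    -1.   ] f [-0.8 -0.7 -2.2] grip [57.5 15. ] q7 -0.69
  to (648.7, 74.5, 106.7) cm [0.03 0.33 6.18]
```

Call:
move_arm:
  steps:
    - {"dx":0.03,"dy":0.33,"dz":1,"spin":0}
    - {"dx":0,"dy":0,"dz":1.5,"spin":0}
    - {"dx":0,"dy":0,"dz":1.5,"spin":0}
    - {"dx":0,"dy":0,"dz":1,"spin":0}
    - {"dx":0,"dy":0,"dz":0.5,"spin":0}
    - {"dx":0,"dy":0,"dz":0.3,"spin":0}
    - {"dx":0,"dy":0,"dz":0.2,"spin":0}
    - {"dx":0,"dy":0,"dz":0.1,"spin":0}
    - {"dx":0,"dy":0,"dz":0.05,"spin":0}
    - {"dx":0,"dy":0,"dz":0,"spin":0}
    - {"dx":0,"dy":0,"dz":0,"spin":0}

```text
time: 17.05
ee_pos: [650.4, 74.6, 108.1]
eef_rot: [0.0, 0.749, 0.663, 0.0]
force: [-0.6, -0.3, -2.0]
grip_width: 57.4
finger_force: 15.0
```

Call:
move_arm:
  steps:
    - {"dx":0,"dy":-0.1,"dz":0.1,"spin":0}
    - {"dx":0,"dy":0,"dz":0.05,"spin":0}
    - {"dx":0,"dy":0,"dz":0.05,"spin":0}
    - {"dx":0,"dy":0,"dz":0,"spin":0}

```text
time: 17.45
ee_pos: [649.4, 74.8, 106.8]
eef_rot: [0.0, 0.749, 0.663, 0.0]
force: [-1.9, -1.2, 6.0]
grip_width: 57.2
finger_force: 15.0
```

Call:
move_arm:
  gripper: 8.8
  steps:
    - {"dx":0,"dy":0,"dz":0,"spin":0}
    - {"dx":0,"dy":0,"dz":0,"spin":0}
    - {"dx":0,"dy":0,"dz":0,"spin":0}
    - {"dx":0,"dy":0,"dz":0,"spin":0}
    - {"dx":0,"dy":0,"dz":0,"spin":0}
    - {"dx":0,"dy":0,"dz":-2,"spin":0}
    - {"dx":0,"dy":0,"dz":-3,"spin":0}
    - {"dx":0,"dy":0,"dz":-3,"spin":0}

```text
time: 18.25
ee_pos: [648.8, 74.7, 186.2]
eef_rot: [-0.0, 0.749, 0.663, -0.001]
force: [0.2, 0.5, -0.4]
grip_width: 87.9
finger_force: 0.0
```

```bash
python3 -c "
from h import *
go((*J['yellow'],186),(*J['yellow'],66))"
```

```text
t 18.25 pos [648.8  74.7 186.2] yaw 83.05 tilt [-0.001 -0.    -1.   ] f [ 0.2  0.5 -0.4] grip [87.9  0. ] q7 -0.68
  to (429, -99, 186) cm [-19.9  -19.72   0.05]
  to (429, -99, 66) cm [0.0e+00 1.0e-02 1.2e+01]
```

Call:
move_arm:
  steps:
    - {"dx":-2,"dy":-2,"dz":0,"spin":0}
    - {"dx":-2,"dy":-2,"dz":0,"spin":0}
    - {"dx":-2,"dy":-2,"dz":0,"spin":0}
    - {"dx":-2,"dy":-2,"dz":0,"spin":0}
    - {"dx":-2,"dy":-2,"dz":0,"spin":0}
    - {"dx":-2,"dy":-2,"dz":0,"spin":0}
    - {"dx":-2,"dy":-2,"dz":0,"spin":0}
    - {"dx":-2,"dy":-2,"dz":0,"spin":0}
    - {"dx":-2,"dy":-2,"dz":0,"spin":0}
    - {"dx":-1.9,"dy":-1.7,"dz":0,"spin":0}
    - {"dx":0,"dy":0,"dz":0,"spin":0}
    - {"dx":0,"dy":0,"dz":0,"spin":0}

```text
time: 19.45
ee_pos: [430.0, -99.0, 186.1]
eef_rot: [0.0, 0.749, 0.663, 0.0]
force: [0.9, 0.7, 0.7]
grip_width: 87.7
finger_force: 0.0
```

```bash
python3 -c "
from h import *
go((*J['yellow'],66))
n='top';im=cams.read_camera(n)
b=blob(im,F['white'],(205,144),12);print(b and (b,ray(n,b[0],127)))
im=cams.read_camera('scene');b=blob(im,F['white'],(314,162),15);print(b and (b,ray('scene',b[0],127),ray('scene',b[0],134)))
"
```

```text
t 19.45 pos [430.  -99.  186.1] yaw 82.99 tilt [ 0.001  0.    -1.   ] f [0.9 0.7 0.7] grip [87.7  0. ] q7 -0.56
  to (429, -99, 66) cm [-0.02 -0.12 12.01]
((array([204.90176322, 143.35012594]), array([194, 133,  23,  22, 397], dtype=int32)), array([651.19316635,  74.03397154, 127.        ]))
((array([314.14168378, 175.03080082]), array([303, 162,  24,  33, 487], dtype=int32)), array([666.16259155,  49.87965103, 127.        ]), array([672.96674131,  40.52011532, 134.        ]))
```

White is at (651,74) against its mark at (649,74.5). Yellow now.

Call:
move_arm:
  steps:
    - {"dx":0,"dy":-0.1,"dz":2,"spin":0}
    - {"dx":0,"dy":0,"dz":2,"spin":0}
    - {"dx":0,"dy":0,"dz":2,"spin":0}
    - {"dx":0,"dy":0,"dz":2,"spin":0}
    - {"dx":0,"dy":0,"dz":2,"spin":0}
    - {"dx":0,"dy":0,"dz":2,"spin":0}
    - {"dx":0,"dy":0,"dz":0,"spin":0}
    - {"dx":0,"dy":0,"dz":0,"spin":0}

```text
time: 20.35
ee_pos: [429.2, -98.0, 65.8]
eef_rot: [-0.0, 0.748, 0.663, 0.0]
force: [-0.5, 0.2, -1.3]
grip_width: 88.2
finger_force: 0.0
```

Call:
move_arm:
  gripper: 4
  squeeze: 15
  steps:
    - {"dx":0,"dy":0,"dz":0,"spin":0}
    - {"dx":0,"dy":0,"dz":0,"spin":0}
    - {"dx":0,"dy":0,"dz":0,"spin":0}
    - {"dx":0,"dy":0,"dz":0,"spin":0}
    - {"dx":0,"dy":0,"dz":0,"spin":0}
    - {"dx":0,"dy":0,"dz":0,"spin":0}
    - {"dx":0,"dy":0,"dz":0,"spin":0}

```text
time: 21.05
ee_pos: [428.9, -98.9, 66.0]
eef_rot: [0.0, 0.749, 0.663, 0.0]
force: [0.6, -0.2, 3.0]
grip_width: 49.1
finger_force: 15.3
```

```bash
python3 -c "
from h import *
go((*J['yellow'],140),(*MK[2],140),(*MK[2],79))"
```

```text
t 21.05 pos [428.9 -98.9  66. ] yaw 83.03 tilt [ 0.001 -0.    -1.   ] f [ 0.6 -0.2  3. ] grip [49.1 15.3] q7 -0.79
  to (429, -99, 140) cm [-0.01  0.02 -7.4 ]
  to (636.1, -24.8, 140) cm [9.880e+00 1.966e+01 1.000e-02]
  to (636.1, -24.8, 79) cm [ 0.  -0.   6.1]
```

Call:
move_arm:
  steps:
    - {"dx":0,"dy":0,"dz":-0.5,"spin":0}
    - {"dx":0,"dy":0,"dz":-1.5,"spin":0}
    - {"dx":0,"dy":0,"dz":-2,"spin":0}
    - {"dx":0,"dy":0,"dz":-2,"spin":0}
    - {"dx":0.3,"dy":0.5,"dz":-1.4,"spin":0}
    - {"dx":0.7,"dy":1.5,"dz":0,"spin":0}
    - {"dx":1.1,"dy":2.2,"dz":0,"spin":0}
    - {"dx":1.1,"dy":2.2,"dz":0,"spin":0}
    - {"dx":1.1,"dy":2.2,"dz":0,"spin":0}
    - {"dx":1.1,"dy":2.2,"dz":0,"spin":0}
    - {"dx":1.1,"dy":2.2,"dz":0,"spin":0}
    - {"dx":1.1,"dy":2.2,"dz":0,"spin":0}
    - {"dx":1.1,"dy":2.1,"dz":0,"spin":0}
    - {"dx":0.7,"dy":1.4,"dz":0,"spin":0}
    - {"dx":0.5,"dy":1,"dz":0,"spin":0}
    - {"dx":0,"dy":0,"dz":0,"spin":0}
    - {"dx":0,"dy":0,"dz":0,"spin":0}

```text
time: 22.75
ee_pos: [634.9, -24.7, 139.3]
eef_rot: [-0.001, 0.749, 0.663, -0.001]
force: [0.5, -0.1, -1.4]
grip_width: 49.5
finger_force: 15.3
```

```bash
python3 -c "
from h import *
go((*MK[2],78))"
```

```text
t 22.75 pos [634.9 -24.7 139.3] yaw 83.04 tilt [-0.002 -0.    -1.   ] f [ 0.5 -0.1 -1.4] grip [49.5 15.3] q7 -0.59
  to (636.1, -24.8, 78) cm [0.01 0.14 6.13]
```

Call:
move_arm:
  steps:
    - {"dx":0,"dy":0.1,"dz":1,"spin":0}
    - {"dx":0,"dy":0,"dz":1.5,"spin":0}
    - {"dx":0,"dy":0,"dz":1.5,"spin":0}
    - {"dx":0,"dy":0,"dz":1,"spin":0}
    - {"dx":0,"dy":0,"dz":0.4,"spin":0}
    - {"dx":0,"dy":0,"dz":0.3,"spin":0}
    - {"dx":0,"dy":0,"dz":0.2,"spin":0}
    - {"dx":0,"dy":0,"dz":0.1,"spin":0}
    - {"dx":0,"dy":0,"dz":0,"spin":0}
    - {"dx":0,"dy":0,"dz":0,"spin":0}

```text
time: 23.75
ee_pos: [637.4, -24.5, 80.2]
eef_rot: [0.0, 0.749, 0.663, 0.0]
force: [-0.0, 0.1, -2.7]
grip_width: 49.3
finger_force: 15.3
```

Call:
move_arm:
  steps:
    - {"dx":0,"dy":-0.1,"dz":0.1,"spin":0}
    - {"dx":0,"dy":0,"dz":0.1,"spin":0}
    - {"dx":0,"dy":0,"dz":0.05,"spin":0}
    - {"dx":0,"dy":0,"dz":0.05,"spin":0}
    - {"dx":0,"dy":0,"dz":0,"spin":0}
    - {"dx":0,"dy":0,"dz":0,"spin":0}

```text
time: 24.35
ee_pos: [636.2, -24.4, 78.1]
eef_rot: [0.0, 0.749, 0.663, 0.0]
force: [-1.7, -0.4, 8.2]
grip_width: 48.9
finger_force: 16.0
```

Call:
move_arm:
  gripper: 8.8
  steps:
    - {"dx":0,"dy":0,"dz":0,"spin":0}
    - {"dx":0,"dy":0,"dz":0,"spin":0}
    - {"dx":0,"dy":0,"dz":0,"spin":0}
    - {"dx":0,"dy":0,"dz":0,"spin":0}
    - {"dx":0,"dy":0,"dz":0,"spin":0}
    - {"dx":0,"dy":0,"dz":-2,"spin":0}
    - {"dx":0,"dy":0,"dz":-3,"spin":0}
    - {"dx":0,"dy":0,"dz":-4,"spin":0}
    - {"dx":0,"dy":0,"dz":-4,"spin":0}

```text
time: 25.25
ee_pos: [635.6, -24.4, 207.7]
eef_rot: [-0.001, 0.749, 0.663, -0.001]
force: [0.5, -0.9, 0.2]
grip_width: 88.0
finger_force: 0.0
```

```bash
python3 -c "
from h import *
go((*J['blue'],200),(*J['blue'],38))"
```

```text
t 25.25 pos [635.6 -24.4 207.7] yaw 83.05 tilt [-0.001  0.    -1.   ] f [ 0.5 -0.9  0.2] grip [88.  0.] q7 -0.54
  to (400, 248, 200) cm [ 24.19 -26.68   0.8 ]
  to (400, 248, 38) cm [ 0.    0.02 16.2 ]
```

Call:
move_arm:
  steps:
    - {"dx":2,"dy":-2.2,"dz":0,"spin":0}
    - {"dx":2,"dy":-2.2,"dz":0,"spin":0}
    - {"dx":2,"dy":-2.2,"dz":0,"spin":0}
    - {"dx":2,"dy":-2.2,"dz":0,"spin":0}
    - {"dx":2,"dy":-2.2,"dz":0,"spin":0}
    - {"dx":2,"dy":-2.2,"dz":0,"spin":0}
    - {"dx":2,"dy":-2.2,"dz":0,"spin":0}
    - {"dx":2,"dy":-2.2,"dz":0,"spin":0}
    - {"dx":2,"dy":-2.2,"dz":0,"spin":0}
    - {"dx":2,"dy":-2.2,"dz":0,"spin":0}
    - {"dx":2,"dy":-2.3,"dz":0,"spin":0}
    - {"dx":2.2,"dy":-2.4,"dz":0,"spin":0}
    - {"dx":0,"dy":0,"dz":3,"spin":0}
    - {"dx":0,"dy":0,"dz":3,"spin":0}
    - {"dx":0,"dy":0,"dz":2,"spin":0}
    - {"dx":0,"dy":0,"dz":0,"spin":0}
    - {"dx":0,"dy":0,"dz":0,"spin":0}

```text
time: 26.95
ee_pos: [400.4, 248.4, 127.0]
eef_rot: [0.0, 0.749, 0.663, -0.0]
force: [0.1, 0.2, 0.2]
grip_width: 88.3
finger_force: 0.0
```

```bash
python3 -c "
from h import *
go((*J['blue'],38))
n='top';im=cams.read_camera(n)
b=blob(im,F['yellow'],(244,150),18);print(b and (b,ray(n,b[0],100)))
"
```

```text
t 26.95 pos [400.4 248.4 127. ] yaw 83.05 tilt [-0. -0. -1.] f [0.1 0.2 0.2] grip [88.3  0. ] q7 -1.36
  to (400, 248, 38) cm [-0.04 -0.03  8.9 ]
((array([244.056, 152.18 ]), array([235, 144,  19,  17, 250], dtype=int32)), array([638.18471558, -24.92051068, 100.        ]))
```

Yellow is at (638,-25) against (636,-25). Blue now.

Call:
move_arm:
  steps:
    - {"dx":0,"dy":0,"dz":2,"spin":0}
    - {"dx":0,"dy":0,"dz":2,"spin":0}
    - {"dx":0,"dy":0,"dz":2,"spin":0}
    - {"dx":0,"dy":0,"dz":1.5,"spin":0}
    - {"dx":0,"dy":0,"dz":1.4,"spin":0}
    - {"dx":0,"dy":0,"dz":0,"spin":0}
    - {"dx":0,"dy":0,"dz":0,"spin":0}

```text
time: 27.7
ee_pos: [401.1, 248.6, 38.7]
eef_rot: [0.0, 0.749, 0.663, 0.001]
force: [0.3, -1.0, 0.3]
grip_width: 88.2
finger_force: 0.0
```

Call:
move_arm:
  gripper: 4.5
  squeeze: 15
  steps:
    - {"dx":0,"dy":0,"dz":0,"spin":0}
    - {"dx":0,"dy":0,"dz":0,"spin":0}
    - {"dx":0,"dy":0,"dz":0,"spin":0}
    - {"dx":0,"dy":0,"dz":0,"spin":0}
    - {"dx":0,"dy":0,"dz":0,"spin":0}
    - {"dx":0,"dy":0,"dz":0,"spin":0}

```text
time: 28.3
ee_pos: [400.6, 248.3, 38.3]
eef_rot: [0.0, 0.749, 0.663, 0.0]
force: [-1.0, 0.1, 6.0]
grip_width: 59.2
finger_force: 40.5
```

```bash
python3 -c "
from h import *
go((*J['blue'],220),(*MK[3],220),(*MK[3],50))"
```

```text
t 28.3 pos [400.6 248.3  38.3] yaw 83.04 tilt [ 0.001  0.    -1.   ] f [-1.   0.1  6. ] grip [59.2 40.5] q7 -1.48
  to (400, 248, 220) cm [ -0.03  -0.04 -18.17]
  to (623.3, -124.3, 220) cm [-34.25  26.68   0.  ]
  to (623.3, -124.3, 50) cm [-1.0e-02 -1.0e-02  1.7e+01]
```

Call:
move_arm:
  steps:
    - {"dx":0,"dy":0,"dz":-0.5,"spin":0}
    - {"dx":0,"dy":0,"dz":-1.5,"spin":0}
    - {"dx":0,"dy":0,"dz":-2.5,"spin":0}
    - {"dx":0,"dy":0,"dz":-2.5,"spin":0}
    - {"dx":0,"dy":0,"dz":-2.5,"spin":0}
    - {"dx":0,"dy":0,"dz":-2.5,"spin":0}
    - {"dx":-0.5,"dy":0.4,"dz":-2,"spin":0}
    - {"dx":-1.3,"dy":1,"dz":0,"spin":0}
    - {"dx":-2,"dy":1.6,"dz":0,"spin":0}
    - {"dx":-2,"dy":1.6,"dz":0,"spin":0}
    - {"dx":-2,"dy":1.6,"dz":0,"spin":0}
    - {"dx":-2,"dy":1.6,"dz":0,"spin":0}
    - {"dx":-2,"dy":1.6,"dz":0,"spin":0}
    - {"dx":-2,"dy":1.6,"dz":0,"spin":0}
    - {"dx":-2,"dy":1.6,"dz":0,"spin":0}
    - {"dx":-2,"dy":1.6,"dz":0,"spin":0}
    - {"dx":-2,"dy":1.6,"dz":0,"spin":0}
    - {"dx":-2,"dy":1.6,"dz":0,"spin":0}
    - {"dx":-2,"dy":1.6,"dz":0,"spin":0}

```text
time: 30.2
ee_pos: [560.0, -12.4, 177.8]
eef_rot: [-0.0, 0.749, 0.663, -0.0]
force: [-0.1, -0.3, -1.8]
grip_width: 59.1
finger_force: 39.8
```

Call:
move_arm:
  steps:
    - {"dx":-2,"dy":1.5,"dz":0,"spin":0}
    - {"dx":-2,"dy":1.5,"dz":0,"spin":0}
    - {"dx":-2,"dy":1.5,"dz":0,"spin":0}
    - {"dx":-2,"dy":1.5,"dz":0,"spin":0}
    - {"dx":-1.5,"dy":1,"dz":0,"spin":0}
    - {"dx":-0.7,"dy":0.6,"dz":0,"spin":0}
    - {"dx":0,"dy":0,"dz":0,"spin":0}
    - {"dx":0,"dy":0,"dz":0,"spin":0}

```text
time: 31.0
ee_pos: [622.7, -120.3, 177.8]
eef_rot: [-0.001, 0.748, 0.663, 0.0]
force: [0.1, 0.0, -0.9]
grip_width: 59.0
finger_force: 39.9
```

```bash
python3 -c "
from h import *
go((*MK[3],50))"
```

```text
t 31.0 pos [ 622.7 -120.3  177.8] yaw 83.1 tilt [-0.001  0.001 -1.   ] f [ 0.1  0.  -0.9] grip [59.  39.9] q7 -0.45
  to (623.3, -124.3, 50) cm [-0.4   0.12 12.78]
```

Call:
move_arm:
  steps:
    - {"dx":-0.4,"dy":0,"dz":1,"spin":0}
    - {"dx":0,"dy":0,"dz":2,"spin":0}
    - {"dx":0,"dy":0,"dz":2,"spin":0}
    - {"dx":0,"dy":0,"dz":2,"spin":0}
    - {"dx":0,"dy":0,"dz":2,"spin":0}
    - {"dx":0,"dy":0,"dz":1.5,"spin":0}
    - {"dx":0,"dy":0,"dz":1,"spin":0}
    - {"dx":0,"dy":0,"dz":0.5,"spin":0}
    - {"dx":0,"dy":0,"dz":0.3,"spin":0}
    - {"dx":0,"dy":0,"dz":0.2,"spin":0}
    - {"dx":0,"dy":0,"dz":0,"spin":0}
    - {"dx":0,"dy":0,"dz":0,"spin":0}

```text
time: 32.2
ee_pos: [623.2, -125.6, 53.4]
eef_rot: [0.0, 0.749, 0.663, 0.0]
force: [0.7, 0.4, -2.3]
grip_width: 59.3
finger_force: 39.8
```

Call:
move_arm:
  steps:
    - {"dx":0.1,"dy":0,"dz":0.1,"spin":0}
    - {"dx":0,"dy":0,"dz":0.1,"spin":0}
    - {"dx":0,"dy":0,"dz":0.05,"spin":0}
    - {"dx":0,"dy":0,"dz":0.05,"spin":0}
    - {"dx":0,"dy":0,"dz":0,"spin":0}
    - {"dx":0,"dy":0,"dz":0,"spin":0}

```text
time: 32.8
ee_pos: [622.9, -124.5, 50.4]
eef_rot: [0.0, 0.749, 0.663, 0.0]
force: [-2.6, 0.1, 5.1]
grip_width: 59.2
finger_force: 40.5
```

Contact. Release, rise and retreat for a final look.

Call:
move_arm:
  gripper: 8.8
  steps:
    - {"dx":0,"dy":0,"dz":0,"spin":0}
    - {"dx":0,"dy":0,"dz":0,"spin":0}
    - {"dx":0,"dy":0,"dz":0,"spin":0}
    - {"dx":0,"dy":0,"dz":0,"spin":0}
    - {"dx":0,"dy":0,"dz":0,"spin":0}
    - {"dx":0,"dy":0,"dz":-2,"spin":0}
    - {"dx":0,"dy":0,"dz":-4,"spin":0}
    - {"dx":0,"dy":0,"dz":-4,"spin":0}
    - {"dx":0,"dy":0,"dz":-4,"spin":0}
    - {"dx":0,"dy":-3,"dz":-3,"spin":0}
    - {"dx":0,"dy":-4,"dz":0,"spin":0}
    - {"dx":0,"dy":-4,"dz":0,"spin":0}
    - {"dx":0,"dy":-4,"dz":0,"spin":0}
    - {"dx":0,"dy":-4,"dz":0,"spin":0}
    - {"dx":0,"dy":0,"dz":0,"spin":0}
    - {"dx":0,"dy":0,"dz":0,"spin":0}

```text
time: 34.4
ee_pos: [434.0, -101.6, 220.1]
eef_rot: [0.0, 0.749, 0.663, -0.0]
force: [0.2, -0.2, 0.1]
grip_width: 88.0
finger_force: 0.0
```

```bash
python3 -c "
from h import *
go()
n='top';im=cams.read_camera(n);Z=dict(red=155,white=127,yellow=100,blue=73)
for (k,z),m,s in zip(Z.items(),MK,[(164,135),(205,143),(244,152),(283,159)]):
    b=blob(im,F[k],s,15);print(k,m,b and (b,ray(n,b[0],z)))
sc=cams.read_camera('scene')
c=np.zeros((400,800,3),np.uint8);c[:,:430]=cv2.resize(sc[90:290,180:395],(430,400));c[:200,430:]=cv2.resize(im[90:210,90:312],(370,200))
cv2.imwrite('pics/a5.png',np.minimum(c*1.5,255).astype(np.uint8)[...,::-1])"
```

```text
t 34.4 pos [ 434.  -101.6  220.1] yaw 83.05 tilt [ 0.    -0.001 -1.   ] f [ 0.2 -0.2  0.1] grip [88.  0.] q7 -0.53
red (661.4, 173.9) ((array([163.8458498 , 135.04743083]), array([155, 127,  19,  17, 253], dtype=int32)), array([661.95145548, 173.69420622, 155.        ]))
white (648.7, 74.5) ((array([204.89672544, 143.35264484]), array([194, 133,  23,  22, 397], dtype=int32)), array([651.18627117,  74.04640693, 127.        ]))
yellow (636.1, -24.8) ((array([244.01953125, 152.359375  ]), array([235, 144,  19,  18, 256], dtype=int32)), array([637.70343366, -24.83962779, 100.        ]))
blue (623.3, -124.3) ((array([282.59278351, 161.2242268 ]), array([272, 151,  22,  22, 388], dtype=int32)), array([ 623.93575882, -126.68696401,   73.        ]))
```

View pics/a5.png

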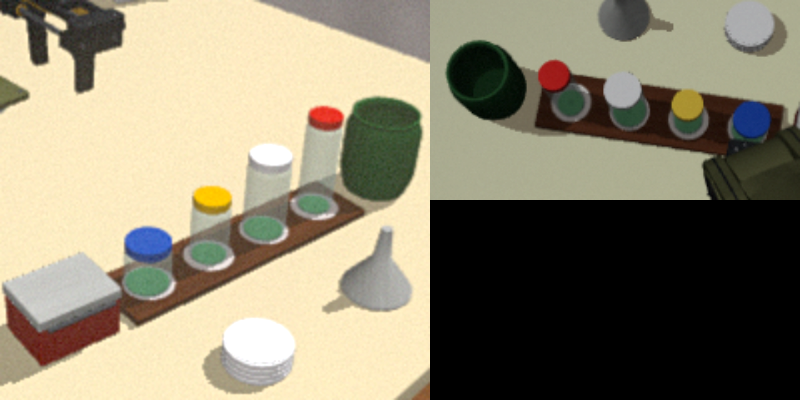

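All four jars stand upright, each base centred on its white disc: red at (325,160), white (268,190), yellow (210,225) and blue (148,265) in the picture. The crock and tin have not moved, so I'm handing in.

```bash
python3 -c "
from plant import manip
print(manip.finish_job())"
```

```text
the job is handed in; nothing more can be done
None
```

The job is handed in: the red, white, yellow and blue jars stand upright on their marks in that order from the crock to the tin box, each within about 3 mm of centre by the top camera; the hand-in returned no verdict.

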